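Bring the trolley wheel's valve to the top

TASK

The packing trolley's wheel lies by its axle in the open slots of a bench stand, waiting for its soft tyre to be pumped up; there is puncture sealant in the tyre, so the valve has to be at the top first. Push the spokes round with your fingertips, one after another, until the valve is at twelve o'clock, straight above the axle, and leave the wheel standing still there. Only push: do not pinch the spokes, press on the valve, lift the axle out of its slots, or disturb the pump, mug and oil bottle that stand or lie round the stand.

Things in the scene. Friction and masses are not known exactly. Their poses are not given: they have to be found in the camera images.
- wheel_stand: Fixed steel bench stand, base plate 156 (x) by 140 mm (y), top 11 mm above the table. Origin on the table under its middle and under the wheel's centre. x is the axle line, away from the robot (44 to 68 degrees left of straight ahead); y across, to the left. Two upright flat bars, 24 mm wide (44 mm below z 70 mm), at x = -53..-47 and 47..53 mm, end at z 182 mm in open-topped slots: the near one covers only what is below the axle.
- axle_center (a point): The wheel's centre, 168 mm above the table while the axle lies in its slots. The wheel stands upright, flat side to the robot. Black tyre, outside radius 150 mm, 40 mm wide; aluminium rim, inner radius 96 mm, 36 mm wide; hub 48 mm across, 74 mm long, with a nose 34 mm across, 84 mm long; the steel axle ends 66 mm before and behind the centre. Axes as the stand's.
- valve_tip (a point): Inner end of the tyre's valve, a black rubber stem 11 to 13 mm thick with an 8 mm brass end, which stands 32 mm out of the inside of the rim towards the hub, in the wheel's middle plane; this point is 64 mm from the axle line. It is midway between two spokes. Frame: z from the axle outwards to the valve, x along the axle away from the robot.
- wheel (a joint): Turn of the wheel (rad), 1.95 to 4.33 at the start: the clockwise angle of the valve from the top, seen from the robot's side; 0 or 2 pi is straight up. Spokes lie at this angle plus 36, 108, 180, 252 and 324 degrees. Turns either way; bearing friction of about 0.14 N m (2 to 3 N at mid-spoke) soon stops it when it is no longer pushed.
- axle (a joint): Height of the axle above the bottom of its slots (m): 0 as it lies there, held only by the wheel's weight of about 1 kg.
- valve: The valve (see valve_tip), not to be pressed. Origin at the wheel's centre.
- opening_v: Spoke sides round the opening that holds the valve. Origin at the wheel's centre. The spokes are straight, radial, 72 degrees apart, 13 mm wide; their fronts (and backs) reach 36 mm from the wheel's middle plane at the hub, 29 mm half-way, 20 mm at the rim. The five openings between them go right through.
- openings_a: Spoke sides round the first and third openings clockwise (seen from the robot) from the valve's. Origin at the wheel's centre. Fingers in one opening push; fingers that press on the sides of two openings at once, each with over 3 N, squeeze a spoke between them.
- openings_b: Spoke sides round the second and fourth openings clockwise from the valve's. Origin at the wheel's centre.
- mini_pump: Loose hand pump lying on the table, aluminium barrel with black ends, 243 mm long and 29 mm thick (its cross-shaped head 34 mm wide). Origin under it, near its middle; x along the barrel to the handle.
- mug: Loose white mug, 78 mm across, 97 mm high, 116 mm long over the handle. Origin under its middle.
- oil_bottle: Loose clear bottle with a black cap, 50 mm across, 102 mm high. Origin under its middle.

How it is judged:
By the outcome, as a careful person would: the job done as asked, in the order asked, and still so for the second after the job is handed in, with the robot touching nothing.
It also fails if it takes over 61 s, if anything falls off the work surface, if the arm or the gripper's body presses on something with over 40 N, if the wrist force passes 120 N, or if a joint passes its speed limit or range.

ROBOT

A 6-joint arm with a two-finger parallel gripper is mounted at the origin on a cart in front of the work surface, level with it; the furniture and walls round the work are solid. World frame = base frame: x ahead of the robot, y to its left, z up, the work surface at z = 0. Lengths are in m, angles in rad, forces in N, time in s.
With the tool pointing down it reaches from about 0.325 to 0.85 m from the base axis. Payload 15.5 kg.
Tool frame: the origin (TCP) lies on the mounting face of the last link; the fingertips stand 191 mm ahead of it and the grasp point (between the pads) lies 172 mm ahead of it; z points along the fingers, y is the line along which they close (so a half turn about z gives the same grasp; the last joint's range is limited). The gripper opens to 91 mm and grips with 3 to 60 N. Pads are 32 mm wide; open, the fingers measure 118 mm over their backs; the gripper's body (76 mm by 178 mm) begins 60 mm behind the grasp point.
Start: joints at [1.006, 0.494, 1.345, -0, 1.302, -0.096], TCP at [0.282, 0.558, 0.405] pointing down, gripper open.
Joint ranges: [-2.91, 2.91], [-0.82, 2.16], [0.22, 2.67], [-1.22, 4.37], [0.12, 2.79], [-3.08, 3.08]. Speed limits (rad/s): [1.89, 1.89, 2.57, 3.01, 3.01, 3.01].

INTERFACE

Orientations are given as a unit quaternion [x, y, z, w].
In Python, from station import robot, solver, camera gives the robot as it stands. Calls block until the motion is done:
- robot.move_ptp(position, orientation): joint-space move of the TCP to a pose.
- robot.move_linear(position, ori=None, speed=0.15, contact_N=None): straight line of the TCP; ori=None keeps the orientation; speed is the mean speed in m/s. With contact_N (N) it stops when the force on the tool has changed by that much, and returns True; else False.
- robot.movej(angles): joint-space move.
- robot.grip(opening, strength=None): finger opening in m; strength is the grip in N (None keeps the last); returns when the fingers have stopped.
- robot.wait(seconds).
- solver.solve_ik(position, orientation): joint angles nearest the present ones, or None.
- robot.get_state(): the state.
- camera(name): name is "side" or "top" or "wrist"; returns a dict with "frame" (384x512x3 uint8, blue, green, red), "range_z" (384x512 float32, m along the optical axis (not along the pixel's ray), 0 where there is no reading), "vfov" (degrees; the focal length in pixels is half the picture's height over the tangent of half this angle, whatever the lens; pixels are square), "cx", "cy" (the principal point, pixels), "R" (3x3) and "t" (3): a world point X has camera coordinates R X + t. Camera axes: x right, y down, z forward; pixel columns grow to the right and rows downward; lengths in m; the calibration is good to about 2 mm. A picture is of the moment at which its call begins.
A pose or a line that the arm cannot do raises robot.MotionError and nothing moves.
- robot.job_done(): hands the job in; it is judged then, once.
The state is a dict: "t": time; "joint_pos": joint angles; "joint_velocities": joint speeds; "joint_efforts": joint torques, N m; "eef_pos": TCP position; "tcp_rot": TCP orientation; "force": force on the tool from outside, world axes, zero at the start; "moment": the same for the moment, N m; "grip_width": finger opening in m; "finger_force": force on a finger pad.
Only numpy, scipy, OpenCV 4.12 (cv2) and the standard library are available. Lean on these libraries where they do the work, as an engineer would, in place of code of your own. Each camera call takes 0.05 s, during which the arm holds its last target. There are 200 camera calls.

## Working session

There is one attempt and no reset: what is moved stays moved. The work goes in short steps, each a Python script; the robot and the scene stay as the last script left them, time stands still between calls to the robot, and variables do not carry over. Pictures are saved under pics/ and viewed, at most 10 in all, crops included, and the job is handed in when it is done.

```bash
ls; mkdir -p pics; python3 - <<'E'
from station import robot, camera
import cv2,numpy as np
ims=[]
for n in ("side","top","wrist"):
    c=camera(n); np.savez(f"pics/{n}0.npz",**c); ims.append(c["frame"]); print(n,c["vfov"],c["cx"],c["cy"],c["R"].round(3).tolist(),c["t"].round(3).tolist())
cv2.imwrite("pics/a.png",np.vstack([np.hstack(ims[:2]),np.hstack([ims[2],ims[2]*0])])[:,:][::1,::1] if 0 else cv2.resize(np.hstack(ims[:2]),(800,300)))
cv2.imwrite("pics/side0.png",ims[0]);
print(robot.get_state())
E
```

```text
pics
side 55.06125912090976 256.12647060486086 192.97289818363868 [[-0.911, -0.411, 0.009], [-0.255, 0.548, -0.797], [0.323, -0.728, -0.604]] [0.589, 0.072, 1.054]
top 44.529964276111464 256.1782496291707 191.58942420026193 [[0.405, -0.915, -0.005], [-0.717, -0.313, -0.623], [0.568, 0.256, -0.782]] [0.105, 0.556, 0.666]
wrist 68.04706989382947 254.87269849665304 188.7306146367884 [[0.451, 0.893, -0.001], [0.853, -0.431, 0.294], [0.262, -0.133, -0.956]] [-0.624, -0.034, 0.392]
{'t': 0.15, 'joint_pos': array([ 1.00650128e+00,  4.94041042e-01,  1.34595800e+00, -4.73408159e-06,
        1.30251483e+00, -9.55089692e-02]), 'joint_velocities': array([-9.33977305e-04, -4.41714600e-05, -3.72451833e-03, -1.20757752e-03,
        5.82327302e-04, -2.21603690e-04]), 'joint_efforts': array([ 4.02754731e-04, -8.79205084e+01, -3.82052171e+01,  7.07004732e-02,
        5.03188837e-02, -1.05118015e-04]), 'eef_pos': array([0.2823225 , 0.55748096, 0.40428523]), 'tcp_rot': array([ 2.32252027e-01,  9.72655532e-01, -4.36508719e-04, -1.47055144e-04]), 'force': array([-0.2374257 ,  0.54590377, -0.36811577]), 'moment': array([-0.04346807,  0.01051725,  0.00209648]), 'finger_force': 0.0, 'grip_width': 0.09116724451284508}
```

View pics/a.png

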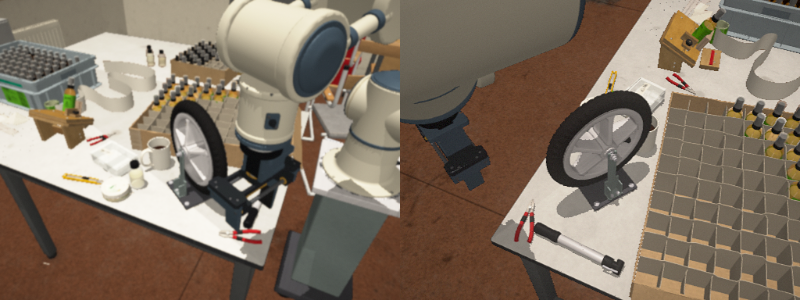

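```bash
python3 - <<'E'
import cv2,numpy as np
c=np.load("pics/top0.npz"); s=np.load("pics/side0.npz")
a=cv2.resize(c["frame"][100:290,170:370],None,fx=3,fy=3,interpolation=cv2.INTER_CUBIC)
cv2.imwrite("pics/b.png",a[:600])
for c in (c,s):
    print((-c["R"].T@c["t"]).round(3))
w=np.load("pics/wrist0.npz")
cv2.imwrite("pics/c.png",np.vstack([w["frame"][:,:]]))
E
```

```text
[-0.022  0.1    0.867]
[0.215 0.971 0.689]
```

View pics/b.png

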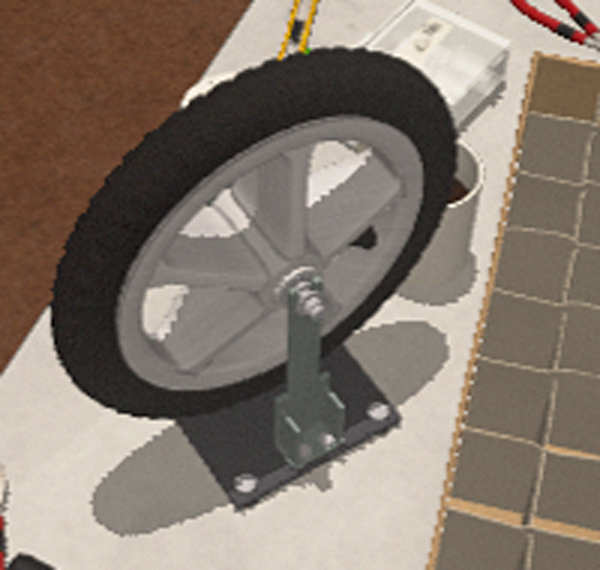

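View pics/c.png

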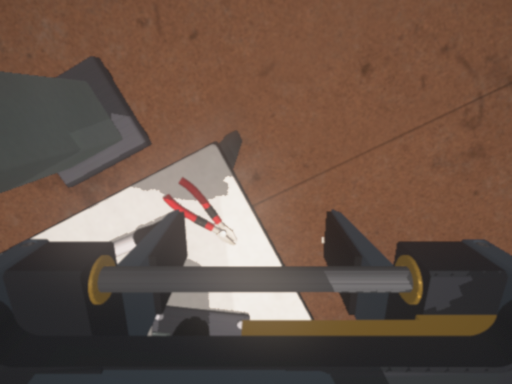

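```bash
cat > h.py <<'E'
import cv2,numpy as np
def cast(c,uv,n,d):
    "ray through pixel meets plane n.X=d"
    f=192/np.tan(np.radians(c["vfov"])/2)
    r=c["R"].T@np.array([(uv[0]-c["cx"])/f,(uv[1]-c["cy"])/f,1]); o=-c["R"].T@c["t"]
    return o+r*(d-n@o)/(n@r)
def project(c,X):
    f=192/np.tan(np.radians(c["vfov"])/2); p=c["R"]@X+c["t"]
    return np.array([f*p[0]/p[2]+c["cx"],f*p[1]/p[2]+c["cy"]])
def cloud(c):
    f=192/np.tan(np.radians(c["vfov"])/2); z=c["range_z"].astype(float)
    v,u=np.mgrid[:384,:512]
    P=np.stack([(u-c["cx"])/f*z,(v-c["cy"])/f*z,z],-1)
    return (P-c["t"])@c["R"]
E
python3 - <<'E'
from h import *
c=dict(np.load("pics/top0.npz")); Z=np.array([0,0,1.])
px=lambda x,y:(170+(x+.5)/3-.5,100+(y+.5)/3-.5)
a=cast(c,px(238,507),Z,.011); b=cast(c,px(402,421),Z,.011)
y=(a-b);print(np.linalg.norm(y)); y/=np.linalg.norm(y); x=np.cross(y,Z)
C=(a+b)/2+x*.078; C[2]=.168
print("corner est",C,np.degrees(np.arctan2(x[1],x[0])))
P=cloud(c); g=c["frame"].max(-1)
L=(P-C)@np.stack([x,y,Z],1)
ok=(c["range_z"]>0)&(np.hypot(L[...,1],L[...,2])<.17)&(abs(L[...,0])<.06)
r=np.hypot(L[...,1],L[...,2])
ty=ok&(g<70)&(r>.115)&(L[...,0]<0)
Q=P[ty]; vx=np.linalg.svd(Q-Q.mean(0),full_matrices=False)[2][2]; print("tyre front normal",vx, np.degrees(np.arctan2(vx[1],vx[0])),"x range",np.percentile(L[ty][:,0],[2,50,98]))
print("y,z extents",np.percentile(L[ty][:,1],[0.5,99.5]),np.percentile(L[ty][:,2],[.5,99.5]))
V=cast(c,px(365,237),x,x@C); l=(V-C)@np.stack([x,y,Z],1); print("valve local",l,"r",np.hypot(l[1],l[2]),"cw deg",np.degrees(np.arctan2(-l[1],l[2])))
# spokes front: annulus r~.07, print which angle has depth near front
m=ok&(abs(r-.075)<.008); ang=np.degrees(np.arctan2(-L[...,1],L[...,2]))%360
for k in range(0,360,12):
    q=m&(abs(ang-k-6)<6); 
    if q.sum(): print(k,q.sum(),np.median(L[q][:,0]).round(3),end=" | ")
# objects
for n in("top","side"):
    d=dict(np.load(f"pics/{n}0.npz"));PP=cloud(d);M=(PP-C)@np.stack([x,y,Z],1)
    q=(d["range_z"]>0)&(PP[...,2]>.012)&(PP[...,2]<.12)&(np.hypot(M[...,0],M[...,1])<.35)&~((abs(M[...,0])<.08)&(abs(M[...,1])<.165))
    nl,lab,st,ce=cv2.connectedComponentsWithStats(q.astype(np.uint8))
    print()
    for i in range(1,nl):
        if st[i,4]>60: e=M[lab==i];print(n,st[i,4],ce[i].round(),e.min(0).round(3),e.max(0).round(3))
E
```

```text
0.13627554656816657
corner est [0.50855764 0.3350699  0.168     ] 54.533491324622005
tyre front normal [-0.57720436 -0.81511469  0.04922571] -125.30332357538008 x range [-0.05066669 -0.01621681 -0.00164962]
y,z extents [-0.13507958  0.14718434] [-0.1589478   0.14970103]
valve local [ 9.27697517e-17 -8.01498522e-02 -3.85917134e-02] r 0.08895683873074381 cw deg 115.7105595128335
0 97 -0.017 | 12 6 -0.022 | 72 179 -0.003 | 84 1 -0.02 | 108 6 -0.003 | 144 9 -0.021 | 168 24 -0.051 | 180 28 -0.052 | 216 14 -0.023 | 228 146 -0.002 | 288 20 -0.023 | 300 92 -0.014 | 
top 354 [316. 124.] [ 0.141 -0.311 -0.156] [ 0.248 -0.238 -0.12 ]
top 17728 [366. 251.] [-0.35  -0.35  -0.156] [ 0.112  0.122 -0.063]
top 67 [238. 128.] [ 0.26  -0.138 -0.139] [ 0.283 -0.074 -0.13 ]
top 372 [324. 170.] [ 0.011 -0.214 -0.155] [ 0.068 -0.165 -0.069]
top 1675 [229. 317.] [-0.256  0.08  -0.156] [-0.04   0.254 -0.136]

side 1182 [295. 181.] [-0.284 -0.25  -0.156] [-0.145 -0.003 -0.066]
side 2007 [194. 177.] [-0.052 -0.35  -0.156] [ 0.129 -0.148 -0.065]
side 2558 [156. 221.] [ 0.123 -0.309 -0.156] [ 0.285 -0.066 -0.063]
side 377 [323. 274.] [-0.134  0.16  -0.156] [-0.037  0.229 -0.136]
```

```bash
cat >> h.py <<'E'
from scipy.spatial.transform import Rotation as Ro
C=np.array([.5086,.3351,.168]); Z=np.array([0,0,1.])
yaw=np.radians(54.5); X=np.array([np.cos(yaw),np.sin(yaw),0]); Y=np.cross(Z,X)
B=np.stack([X,Y,Z],1)
def pose(th,depth,tilt,roll,r=.062):
    "TCP pose with the fingertips at clockwise angle th (deg), local x=depth, tool tilted down, roll about tool z"
    t=np.radians(th); tip=C+B@[depth,-r*np.sin(t),r*np.cos(t)]
    z=X*np.cos(np.radians(tilt))-Z*np.sin(np.radians(tilt)); y=Y; 
    R=Ro.from_matrix(np.stack([np.cross(y,z),y,z],1))*Ro.from_euler('z',roll,degrees=True)
    return tip-.191*z,R.as_quat()
E
python3 - <<'E'
from h import *
from station import solver
c=dict(np.load("pics/top0.npz"));P=cloud(c);L=(P-C)@B
h=P[...,2]; q=(c["range_z"]>0)
for a in np.arange(-.4,.15,.1):
  for b in np.arange(-.45,.0,.1):
    k=q&(abs(L[...,0]-a)<.05)&(abs(L[...,1]-b)<.05)
    if k.sum()>20: print(a.round(2),b.round(2),np.percentile(h[k],99).round(3),end=" | ")
print()
for tilt in(0,15,25,35):
  for roll in(0,180,90,-90):
    o=[]
    for th,d in((31,-.1),(31,-.005),(-25,-.005),(-85,-.005),(-85,-.1)):
        j=solver.solve_ik(*pose(th,d,tilt,roll)); o.append(None if j is None else np.round(j,2).tolist())
    print(tilt,roll,o if all(o) else [x is not None for x in o])
E
```

```text
-0.4 -0.35 0.093 | -0.4 -0.25 0.095 | -0.4 -0.15 0.096 | -0.4 -0.05 0.096 | -0.3 -0.45 0.135 | -0.3 -0.35 0.111 | -0.3 -0.25 0.094 | -0.3 -0.15 0.096 | -0.3 -0.05 0.096 | -0.2 -0.45 0.155 | -0.2 -0.35 0.095 | -0.2 -0.25 0.095 | -0.2 -0.15 0.095 | -0.2 -0.05 0.101 | -0.1 -0.45 0.153 | -0.1 -0.35 0.094 | -0.1 -0.25 0.092 | -0.1 -0.15 0.101 | -0.1 -0.05 0.174 | -0.0 -0.45 0.151 | -0.0 -0.35 0.099 | -0.0 -0.25 0.1 | -0.0 -0.15 0.268 | -0.0 -0.05 0.317 | 0.1 -0.45 0.013 | 0.1 -0.35 0.102 | 0.1 -0.25 0.1 | 
0 0 [True, True, True, True, False]
0 180 [True, True, True, True, False]
0 90 [True, True, True, True, False]
0 -90 [True, True, True, True, False]
15 0 [True, True, True, True, False]
15 180 [True, True, True, True, False]
15 90 [False, True, False, True, False]
15 -90 [True, True, True, True, False]
25 0 [[-0.29, 0.53, 2.35, 1.77, 1.07, 1.85], [-0.02, 0.53, 2.21, 1.96, 0.94, 1.98], [0.09, 0.52, 2.3, 2.12, 0.94, 1.87], [0.17, 0.7, 2.4, 2.35, 1.11, 1.6], [-0.14, 0.89, 2.64, 2.16, 1.33, 1.22]]
25 180 [[-0.29, 0.53, 2.35, 1.77, 1.07, -1.29], [-0.02, 0.53, 2.21, 1.96, 0.94, -1.16], [0.09,
[... 436 characters left out ...]
37, 2.19, 1.85, 0.65, 2.27], [0.24, 0.51, 2.29, 2.2, 0.72, 1.91], [-0.02, 0.53, 2.49, 2.09, 0.9, 1.7]]
35 180 [[-0.19, 0.36, 2.25, 1.57, 0.84, -0.91], [0.05, 0.41, 2.11, 1.69, 0.7, -0.78], [0.16, 0.37, 2.19, 1.85, 0.65, -0.87], [0.24, 0.51, 2.29, 2.2, 0.72, -1.23], [-0.02, 0.53, 2.49, 2.09, 0.9, -1.44]]
35 90 [[-0.19, 0.36, 2.25, 1.57, 0.84, -2.48], [0.05, 0.41, 2.11, 1.69, 0.7, -2.35], [0.16, 0.37, 2.19, 1.85, 0.65, -2.44], [0.24, 0.51, 2.29, 2.2, 0.72, -2.8], [-0.02, 0.53, 2.49, 2.09, 0.9, -3.01]]
35 -90 [[-0.19, 0.36, 2.25, 1.57, 0.84, 0.66], [0.05, 0.41, 2.11, 1.69, 0.7, 0.79], [0.16, 0.37, 2.19, 1.85, 0.65, 0.7], [0.24, 0.51, 2.29, 2.2, 0.72, 0.34], [-0.02, 0.53, 2.49, 2.09, 0.9, 0.13]]
```

```bash
python3 - <<'E'
from h import *
from station import robot,solver,camera
q0=robot.get_state()["tcp_rot"]
robot.move_linear([.185,.30,.45],speed=.2)
robot.grip(0.0,10)
for d in (-.14,-.11,-.09):
    try:
        robot.move_linear(*pose(42,d,30,180,.060),speed=.15); print("linear",d);break
    except robot.MotionError as e: print(d,e)
s=robot.get_state(); print(s["t"],s["joint_pos"].round(2),s["eef_pos"],pose(42,-.11,30,180,.06)[0],s["grip_width"])
c=camera("top"); np.savez("pics/top1.npz",**c)
cv2.imwrite("pics/d.png",np.hstack([camera("side")["frame"],c["frame"]])[60:])
im=cv2.resize(np.hstack([camera("side")["frame"],c["frame"]]),(800,300)); cv2.imwrite("pics/d.png",im)
E
```

```text
linear -0.14
5.4 [-0.39  0.46  2.35  1.6   1.   -1.18] [0.36374157 0.06339935 0.30832504] [0.38135308 0.08756978 0.30808869] 0.0003688204389091115
```

View pics/d.png

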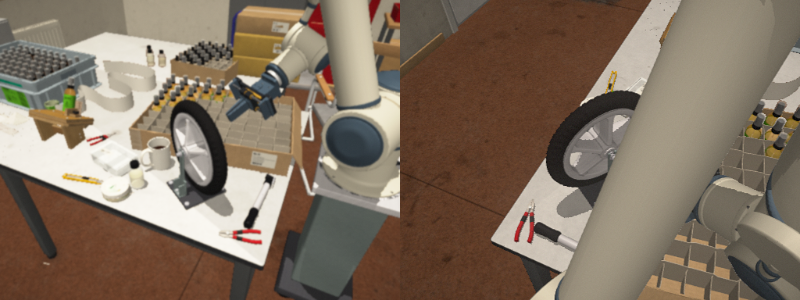

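```bash
python3 - <<'E'
from h import *
from station import robot,camera
c=camera("wrist"); np.savez("pics/w1.npz",**c); im=c["frame"].copy()
for k in range(5):
    for r in(.03,.09):
        t=np.radians(6+72*k); p=project(c,C+B@[-.036 if r<.05 else -.02,-r*np.sin(t),r*np.cos(t)]); cv2.circle(im,tuple(int(v) for v in p),3,(0,0,255),-1)
t=np.radians(114);p=project(c,C+B@[0,-.064*np.sin(t),.064*np.cos(t)]);cv2.circle(im,tuple(int(v) for v in p),3,(0,255,0),-1)
for t in np.radians(range(0,360,15)):
    p=project(c,C+B@[-.018,-.096*np.sin(t),.096*np.cos(t)]);cv2.circle(im,tuple(int(v) for v in p),2,(255,0,0),-1)
cv2.imwrite("pics/e.png",im)
E
```

```text
(no output)
```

View pics/e.png

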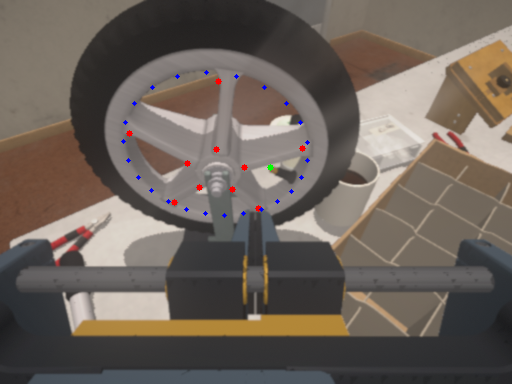

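```bash
cat >> h.py <<'E'
def show(c,name,th):
    im=c["frame"].copy()
    for r in(.03,.09):
        for k in range(5):
            t=np.radians(th+36+72*k); p=project(c,C+B@[-.036 if r<.05 else -.02,-r*np.sin(t),r*np.cos(t)]); cv2.circle(im,tuple(int(v) for v in p),2,(0,0,255),-1)
    for r in(.064,.09):
        t=np.radians(th);p=project(c,C+B@[0,-r*np.sin(t),r*np.cos(t)]);cv2.circle(im,tuple(int(v) for v in p),2,(0,255,0),-1)
    cv2.imwrite(name,im)
E
python3 - <<'E'
from h import *
from station import robot,camera
P=lambda th,d:pose(th,d,30,180,.06)
robot.move_linear(*P(46,-.10),speed=.1)
print(robot.move_linear(*P(46,0.),speed=.06,contact_N=8))
f0=robot.get_state()["force"]
for th in range(36,-80,-10):
    robot.move_linear(*P(th,0.),speed=.05); s=robot.get_state(); print(th,s["t"].__round__(1),(B.T@(s["force"]-f0)).round(1))
    if np.linalg.norm(s["force"]-f0)>15: break
c=camera("wrist"); np.savez("pics/w2.npz",**c); show(c,"pics/f.png",12)
E
```

```text
False
36 8.3 [-0.9 -0.4  0.2]
26 8.7 [-1.  -0.  -0.1]
16 9.0 [-0.2 -0.7  0.4]
6 9.4 [ 0.3 -0.1 -0.4]
-4 9.8 [ 0.4 -0.8  0.4]
-14 10.1 [-0.7 -0.1  0.6]
-24 10.5 [-0.3  0.5 -0.2]
-34 10.8 [-1.4 -0.7  0.8]
-44 11.2 [-0.9 -0.4 -0.6]
-54 11.6 [ 0.2  0.2 -0.1]
-64 11.9 [ 0.4 -0.3  0.3]
-74 12.3 [-0.6  0.3 -0.8]
```

View pics/f.png

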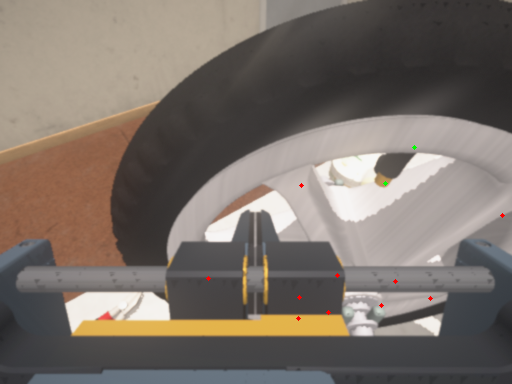

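```bash
python3 - <<'E'
from h import *
from station import robot,camera
P=lambda th,d:pose(th,d,30,180,.06)
robot.move_linear(*P(-82,0.),speed=.03)
robot.move_linear(*P(-72,0.),speed=.05)
robot.move_linear(*P(-72,-.1),speed=.1)
robot.move_linear(*P(0,-.13),speed=.15)
robot.wait(.3)
c=camera("wrist"); np.savez("pics/w3.npz",**c); print(robot.get_state()["t"])
cv2.imwrite("pics/g.png",cv2.resize(c["frame"][:240,80:400],None,fx=2.5,fy=2.5,interpolation=cv2.INTER_CUBIC))
E
```

```text
15.2583
```

View pics/g.png

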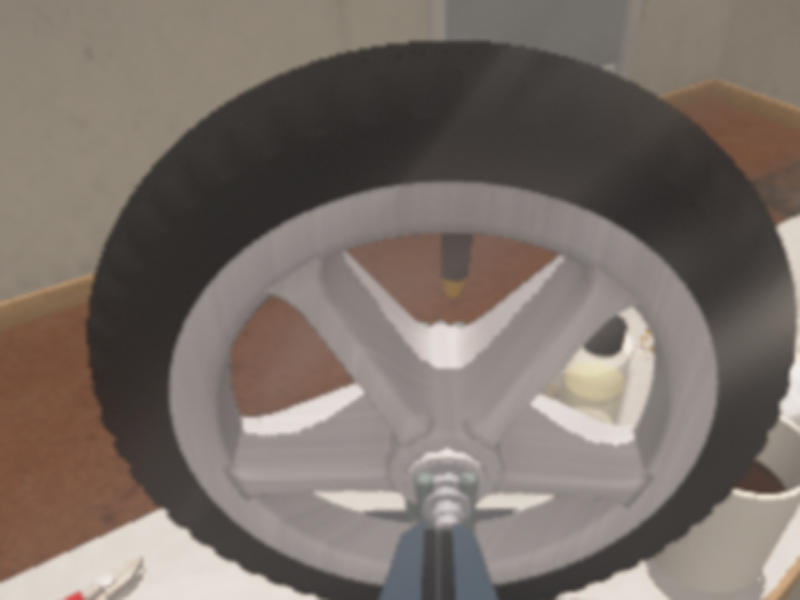

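```bash
python3 - <<'E'
from h import *
c=dict(np.load("pics/w3.npz"))
px=lambda x,y:(80+(x+.5)/2.5-.5,(y+.5)/2.5-.5)
def loc(p,d): return B.T@(cast(c,px(*p),X,X@C+d)-C)
a=loc((447,513),-.066); v=loc((453,296),0.); print("axle end",a,"tip",v,"cw from C",np.degrees(np.arctan2(-v[1],v[2])),"rel axle",np.degrees(np.arctan2(-(v-a)[1],.064)))
# stem axis via mask edges: dark stem rows
g=c["frame"].astype(int)
for r in range(93,113,2):
    row=g[r,240:290].max(-1); d=np.where(row<75)[0]; print(r,240+d.min() if len(d) else None,240+d.max() if len(d) else None,end=" | ")
root=loc((456,236),0.); print("\nstem axis",root,np.degrees(np.arctan2(-(root-v)[1],(root-v)[2])))
# rim inner edge widest points, front x=-.018 ; tyre/rim boundary
for n,l,r in(("tyre outer",(88,330),(797,330)),("rim outer",(170,385),(716,385))):
    L,R=loc(l,-.02),loc(r,-.02); print(n,L,R,(L+R)[1]/2)
# left/right low spokes: lower outer corners of front face
print("low spokes",loc((238,483),-.02),loc((645,495),-.02))
# depth-based tyre centre
P=cloud(c);M=(P-C)@B;q=(c["range_z"]>0)&(c["frame"].max(-1)<75)&(np.hypot(M[...,1],M[...,2])>.11)&(np.hypot(M[...,1],M[...,2])<.17)&(abs(M[...,0]+.01)<.03)
e=M[q];print(len(e),np.percentile(e[:,1],[.5,99.5]),np.percentile(e[:,2],[99.8]))
A=np.c_[e[:,1],e[:,2],np.ones(len(e))];print("plane x=",np.linalg.lstsq(A,e[:,0],rcond=None)[0])
E
```

```text
axle end [-0.066      -0.00267061  0.01084793] tip [ 6.75409266e-18 -5.04897384e-03  6.24728756e-02] cw from C 4.620525461614081 rel axle 2.1282467051368994
93 None None | 95 None None | 97 None None | 99 None None | 101 None None | 103 None None | 105 None None | 107 None None | 109 None None | 111 None None | 
stem axis [ 1.10494898e-17 -5.78543892e-03  8.75711731e-02] 1.6807608698694518
tyre outer [-0.02        0.13001187  0.06106055] [-0.02       -0.13160717  0.06094971] -0.0007976513160907334
rim outer [-0.02        0.10702692  0.03469082] [-0.02       -0.10926614  0.03464775] -0.0011196080003184339
low spokes [-0.02        0.09211372 -0.02333564] [-0.02       -0.09519907 -0.03159771]
20016 [-0.13842404  0.13661882] [0.14936058]
plane x= [-0.02193867  0.02311917 -0.01764399]
```

```bash
python3 - <<'E'
from h import *
from station import robot,camera
P=lambda th,d:pose(th,d,30,180,.06)
robot.move_linear(*P(-72,-.1),speed=.15)
print(robot.move_linear(*P(-70,0.),speed=.08,contact_N=8))
robot.move_linear(*P(-78,0.),speed=.05)
robot.move_linear(*P(-85.2,0.),speed=.02)
robot.move_linear(*P(-72,0.),speed=.05)
robot.move_linear(*P(-72,-.1),speed=.1)
robot.move_linear(*P(0,-.13),speed=.15)
robot.wait(.3)
c=camera("wrist"); np.savez("pics/w4.npz",**c); print(robot.get_state()["t"])
cv2.imwrite("pics/i.png",cv2.resize(c["frame"][60:220,130:380],(800,512),interpolation=cv2.INTER_CUBIC))
E
```

```text
False
20.7417
```

View pics/i.png

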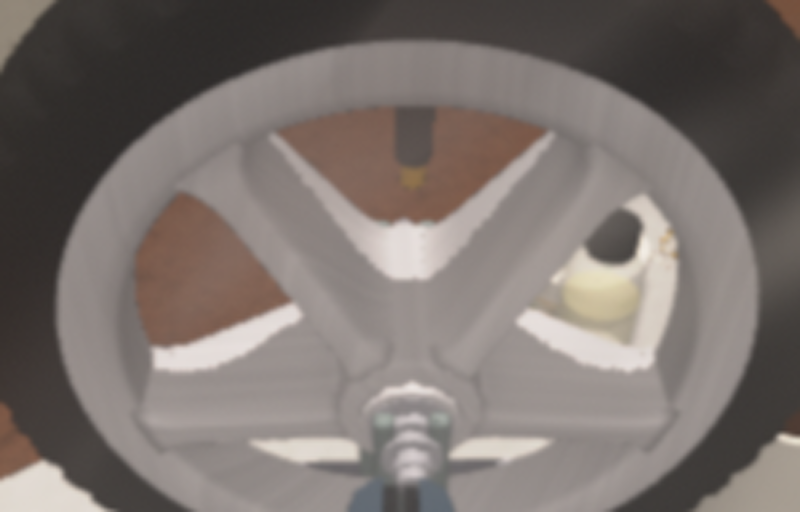

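```bash
python3 - <<'E'
from h import *
c=dict(np.load("pics/w4.npz"))
y2=np.radians(55.76); X=np.array([np.cos(y2),np.sin(y2),0]); B=np.stack([X,np.cross(Z,X),Z],1)
px=lambda x,y:(130+(x+.5)/3.2-.5,60+(y+.5)/3.2-.5)
def loc(p,d): return B.T@(cast(c,px(*p),X,X@C+d)-C)
print("axle",loc((411,475),-.066),"tip",loc((412,186),0),"root",loc((414,106),0))
l,r=loc((57,305),-.02),loc((758,300),-.02); print("rim",l,r,(l+r)[1]/2)
l,r=loc((140,412),-.02),loc((676,412),-.02);print("low spokes",l,r,np.degrees((l-r)[2]/(l-r)[1]))
l,r=loc((243,148),-.02),loc((590,148),-.02);print("up spokes",l,r,np.degrees((l-r)[2]/(l-r)[1]))
E
```

```text
axle [-0.066      -0.00086874  0.00603404] tip [ 8.33777908e-18 -2.63749849e-03  6.27932957e-02] root [-1.11518514e-17 -3.00814240e-03  8.88195101e-02]
rim [-0.02        0.10701423  0.03504742] [-0.02       -0.11040056  0.03297968] -0.0016931650155953826
low spokes [-0.02        0.09183132 -0.01364549] [-0.02       -0.09595121 -0.01803995] 1.340826372505624
up spokes [-0.02        0.04305512  0.08821934] [-0.02       -0.04962316  0.0869398 ] 0.7910454912286331
```

```bash
python3 - <<'E'
from h import *
from station import robot,camera
P=lambda th,d:pose(th,d,30,180,.06)
robot.move_linear(*P(-72,-.1),speed=.15)
print(robot.move_linear(*P(-70,0.),speed=.08,contact_N=8))
robot.move_linear(*P(-80,0.),speed=.05)
robot.move_linear(*P(-86.3,0.),speed=.02)
robot.move_linear(*P(-72,0.),speed=.05)
robot.move_linear(*P(-72,-.1),speed=.1)
robot.move_linear(*P(0,-.13),speed=.15)
robot.wait(.5)
c=camera("wrist"); np.savez("pics/w5.npz",**c); print(robot.get_state()["t"])
a=cv2.resize(c["frame"][60:220,130:380],(800,512),interpolation=cv2.INTER_CUBIC); cv2.imwrite("pics/j.png",a)
E
```

```text
False
26.45
```

View pics/j.png

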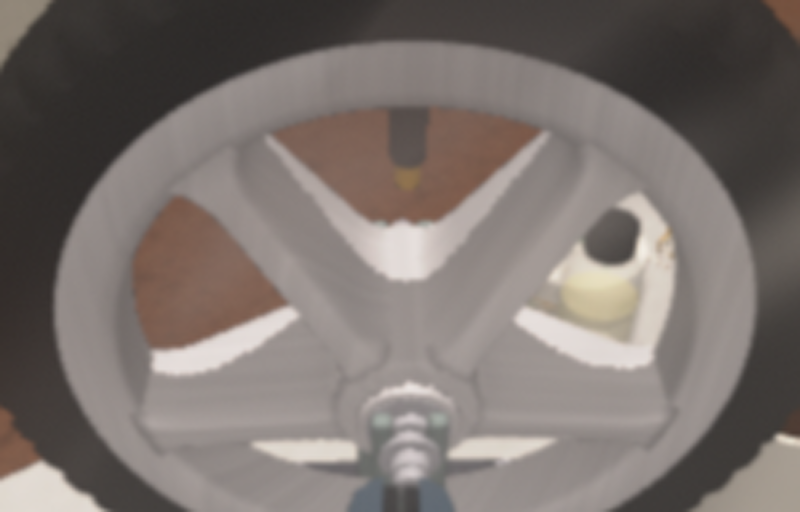

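The valve tip is now at crop (407,188), with its root at (409,106) and the axle at (410,475). The tip moved about 4 px further anticlockwise, which puts the valve within about 1° of the top. The wheel is still and the fingers are clear, so I am handing in.

```bash
python3 -c "
from station import robot
print(robot.job_done())"
```

```text
the job is handed in; nothing more can be done
None
```

The valve is at twelve o'clock, to within about 1° as measured in the wrist camera; the wheel was standing still with the fingers clear when I handed the job in at about 26 s, though most of the turn was one long push on a single spoke plus two small nudges rather than spoke after spoke, and I did not check the pump, mug and bottle again at the end.

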